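# Draw the drying tray out to its stop with the pull hook

### The arm

A 6-joint arm with a two-finger parallel gripper is mounted at the origin on a cart in front of the work surface, level with it; the furniture and walls round the work are solid. World frame = base frame: x ahead of the robot, y to its left, z up, the work surface at z = 0. Lengths are in mm, angles in rad, forces in N, time in s.
With the tool pointing down it reaches from about 350 to 875 mm from the base axis. Payload 4.2 kg.
Tool frame: the origin (TCP) lies at the very end of the fingers, on their centre line; the grasp point (between the pads) lies 19 mm behind it; z points along the fingers, y is the line along which they close (so a half turn about z gives the same grasp; the last joint's range is limited). The gripper opens to 85 mm and grips with 20 to 120 N. Pads are 22 mm wide; open, the fingers measure 114 mm over their backs; the gripper's body (76 mm by 85 mm) begins 54 mm behind the grasp point. The pads swing forward as they close: fully open they stand 13 mm farther back than shut.
Start: joints at [-1.007, 0.385, 0.008, 0, -1.194, -0.259], TCP at [187.58, -596.165, 231.312] pointing down, gripper open.
Joint ranges: [-3.14, 3.14], [-1.21, 2.06], [-1.07, 1.41], [-3.16, 2.05], [-2.99, -0.16], [-3.1, 3.1]. Speed limits (rad/s): [2.79, 2.79, 3.14, 3.14, 3.14, 3.14].

### API

Orientations are given as a unit quaternion [x, y, z, w].
In Python, from bench import arm gives the robot as it stands. The module is installed in compiled form; this text tells all that it offers.
- The arm moves only by the tool drive_tool, never from a script. Its argument "targets" is a list of rows, each a list of 5 numbers: the closure, from -1 (fully open) to 1 (shut), then the shift along the tool's x, y, z in mm, then the turn about the tool's z in degrees. In form: [[grip, tx, ty, tz, roll], ...]. A call has 1 to 12 rows; each row is the pose to reach, as a shift and turn from the pose commanded when the call began, along the tool's axes at that moment; what a row does not reach only later rows make up. A row lasts 1/10 s, in which the tool goes at most 50 mm and 8.59 degrees, less where a joint would pass 70% of its speed; a pose out of reach is approached as far as the arm can. A call with a gripper value outside its range is refused whole. The fingers move at their own pace and stop on an object; the grip force is fixed at half the most. Time passes only in rows, so rows that repeat a pose let the fingers close. It gives the time, the measured TCP pose, the force, the opening and the grip force at its end, in the units of the state.
- arm.read_state(): the state, without advancing time (a new reading comes with each control period).
- arm.get_image(name): name is "scene" or "top" or "wrist"; returns the picture (480x640x3 uint8, blue, green, red); there is no depth.
- arm.camera_params(name): a dict with "fov_y" (degrees; the focal length in pixels is half the picture's height over the tangent of half this angle, whatever the lens; pixels are square), "cx", "cy" (the principal point, pixels), "rvec" (rotation vector, rad) and "tvec" (3), from world to camera coordinates, as OpenCV has them; the wrist camera has in their place "tool_from_camera" (4x4, takes a point from camera to tool coordinates, whose origin is the TCP and whose axes are the flange's). Camera axes: x right, y down, z forward; pixel columns grow to the right and rows downward; lengths in mm; the calibration is good to about 2 mm. A picture is of the moment at which its call begins: read the wrist's pose just before it. camera_params takes no time and is no camera call.
- arm.job_done(): hands the job in; it is judged then, once.
The state is a dict: "clock": time; "joints": joint angles; "joint_vel": joint speeds; "joint_efforts": joint torques, N m; "position": TCP position; "ee_rot": TCP orientation; "contact_force": force on the tool from outside, world axes, zero at the start; "wrist_torque": the same for the moment, N m; "gripper_width": finger opening in mm; "grasp_force": force on a finger pad.
Only numpy, scipy, OpenCV 4.12 (cv2) and the standard library are available. Lean on these libraries where they do the work, as an engineer would, in place of code of your own. Each camera call takes 0.05 s, during which the arm holds its last target. There are 200 camera calls.

### The job

Take the pull hook from its saddle rest, hook it into the eye of the tray in the drying chamber and draw the tray, canister standing on it, out along the track until it meets the buffer pins of the clamp stop. Seat it there with a steady pull so that about 10 N bears on the stop for half a second, never working the hook on the tray with more than 17 N, then unhook, leaving the tray at the stop, and lay the hook back in its saddles as it was. Touch the tray and the canister only with the hook, keep the canister upright, and leave the other things where they are.

Things in the scene. Friction and masses are not known exactly. Their poses are not given: they have to be found in the camera images.
- pull_hook: Hand tool: a wooden handle bar 110 long (x), 20 wide (y), 24 high (z), with a round steel shank, 8 thick, out of its +x end; 120 from the handle's middle the shank bends down into a tine. Origin: middle of the handle bar. x along the handle towards the tine, z up (the tine points to -z). 0.15 kg. Grip the middle of the handle from above, fingers closing along y.
- hook_tip (a point): Middle of the round end of the hook's tine, at (120, 0, -42) in the hook's frame; the tine is 8 in diameter and its end lies 4 below this point.
- rest: Grey saddle rest of the hook, fixed: a base plate 120 x 60 x 8 with two saddles, 8 thick, at x = -46 and +46; their seats are 50 above the bench and the flared cheeks, 73 above the bench, leave the handle 2 of play a side at the seat and 7 at the top. Origin: middle of the base's underside. The hook lies in it with its origin 62 above the rest's origin and its x axis along the rest's x.
- chamber: Fixed drying chamber, a grey box with a clear roof window, 120 deep, 136 wide, 93 high, open at the front, with a steel guide track 136 wide that runs 190 out of the mouth. Origin: on the bench, middle of the mouth. x points into the chamber, so the tray comes out along -x. Track floor 6 above the bench; side rails 104 apart, 18 above the bench.
- tray: Aluminium tray, 110 long (x), 100 wide, 20 high, 0.35 kg, that slides on the track floor between the rails (2 of play on each side); it carries the canister between four pins. Origin: middle of the underside. Front towards -x, with a steel stem and a flat eye that stands out of the mouth. Tray and canister need about 1 to 5 N to slide.
- eye (a point): Centre of the tray's pull eye, at (-93, 0, 24) in the tray's frame, 30 above the bench: a ring of 6 round wire, clear hole 14, outer diameter 26, its hole facing straight up.
- tray_edge (a point): Middle of the tray's front edge, 10 above its underside, at (-55, 0, 10) in the tray's frame: this edge meets the stop's buffer pins. The eye is 38 in front of it.
- stop: Fixed clamp stop: two grey blocks, 20 high, on the rails, thumbscrews up to 38 above the bench, 76 free between them for eye and hook. Each holds a hard black buffer pin, 9 thick, that meets the tray's front; both stand out towards the tray by the same 2 to 22, set anew each time and not measured. Origin: track floor, middle of the blocks' face towards the tray; x as the chamber's.
- stop_face (a point): Point in the middle between the stop blocks, in the plane of their faces towards the tray, 10 above the track floor. The tray meets the buffer pins when tray_edge is still 2 to 22 short of this plane.
- canister: Dark filter canister, 69 in diameter, 58 high, about 0.19 kg, standing on the tray. Origin: middle of its underside.
- knob_spare: Bystander: black spare knob, 49 wide, 22 high. Origin: middle of its underside.
- washer_stack: Bystander: stack of washers, 31 wide, 14 high. Origin: middle of its underside.
- canister_spare: Bystander: white filter canister, 69 in diameter, 58 high. Origin: middle of its underside.
- seal: Bystander: black rubber seal ring lying flat, 71 in diameter, 11 high. Origin: middle of its underside.
- cap: Bystander: grey end cap, 65 in diameter, 26 high. Origin: middle of its underside.

How it is judged (in metres and radians):
On the way, in this order (a step that is already met when the one before it is completed fails the run):
1. the hook's tine is down through the tray's eye (z of hook_tip in the frame of eye below -0.004 m and horizontal distance between hook_tip and eye below 0.008 m), for 0.2 s.
2. the hook, still in the eye, holds the tray against the stop with 7 to 15 N (contact force between tray and stop between 7 and 15 N and horizontal distance between hook_tip and eye below 0.008 m and contact force between pull_hook and tray above 3 N), for 0.5 s.
At the end, for the whole second after the job is handed in: Tray front edge at most 25 mm short of the stop blocks; canister upright (0.15 rad), within 12 mm of the tray middle; hook at rest in both saddles, tine down, pointing as at the start: handle middle within 20 mm of the rest middle, 5 mm of its resting height, in line within 0.15 rad (x of tray_edge in the frame of stop_face between -0.002 and 0.025 m and angle between canister's own z axis and vertical below 0.15 rad and horizontal distance between canister and tray below 0.012 m and z of pull_hook in the frame of rest between 0.057 and 0.067 m and horizontal distance between pull_hook and rest below 0.02 m and angle between the x axis of pull_hook and the x axis of rest, either way round below 0.15 rad and x of hook_tip in the frame of rest above 0.09 m and z of hook_tip in the frame of rest between 0.008 and 0.032 m and linear speed of each of pull_hook, tray below 0.02 m/s); the robot touches nothing.
It fails at once if the hook presses or pulls on the tray with more than 17 N (contact force between pull_hook and tray above 17 N).
It fails at once if the robot itself touches the tray or the canister (contact force between any of the fingers, the arm and tray above 0.5 N or contact force between any of the fingers, the arm and canister above 0.5 N).
It fails at once if the canister tips (angle between canister's own z axis and vertical above 0.3 rad).
It fails at once if a bystander is shifted by more than 20 mm (distance of any of knob_spare, washer_stack, canister_spare, seal, cap from where it was at the start of the episode above 0.02 m).
It also fails if it takes over 72 s, if anything falls off the work surface, if the arm or the gripper's body presses on something with over 40 N, if the wrist force passes 120 N, or if a joint passes its speed limit or range.

## Working session

There is one attempt and no reset: what is moved stays moved. The work goes in short steps, Python scripts to look and compute and a tool call to move; the robot and the scene stay as the last step left them, time stands still between calls to the robot, and variables do not carry over. Pictures are saved under pics/ and viewed, at most 10 in all, crops included, and the job is handed in when it is done.

Besides the shell and the picture viewer there is one more tool, called after "Request:" as a command line: name --pt "numbers of a row" for each row, then --argument value for the rest. drive_tool: Moves the arm, as the interface text tells. Its arguments: {"type":"object","properties":{"targets":{"type":"array","items":{"type":"array","items":{"type":"number"}}}},"required":["targets"]}

```bash
mkdir -p pics; cat > h.py <<'E'
import numpy as np, cv2
from scipy.spatial.transform import Rotation as R
from bench import arm
def cam(n,s=None):
    p=arm.camera_params(n); f=240/np.tan(np.radians(p['fov_y'])/2)
    K=np.array([[f,0,p['cx']],[0,f,p['cy']],[0,0,1]])
    if 'rvec' in p:
        Rm=cv2.Rodrigues(np.array(p['rvec'],float))[0]; t=np.array(p['tvec'],float).ravel()
        return K,Rm.T,-Rm.T@t
    T=np.array(p['tool_from_camera']); Rt=R.from_quat(s['ee_rot']).as_matrix()
    return K,Rt@T[:3,:3],Rt@T[:3,3]+np.array(s['position'])
def ray(c,uv):
    K,Rw,o=c; d=Rw@np.linalg.solve(K,[uv[0],uv[1],1.]); return o,d/np.linalg.norm(d)
def onz(c,uv,z):
    o,d=ray(c,uv); return (o+d*(z-o[2])/d[2])
def proj(c,P):
    K,Rw,o=c; q=K@(Rw.T@(np.array(P,float)-o)); return q[:2]/q[2]
def shot(n,name):
    s=arm.read_state(); im=arm.get_image(n); cv2.imwrite(f'pics/{name}.png',im); return im,cam(n,s),s
E
python3 - <<'E'
from h import *
for n in('scene','top'):
    im,c,s=shot(n,n+'0'); print(n,c[2],c[1][:,2],arm.camera_params(n))
print(s); print(R.from_quat(s['ee_rot']).as_matrix().round(3)); print(arm.camera_params('wrist'))
E
```

```text
scene [152.25140729 493.22911951 713.35370953] [ 0.50954906 -0.51705253 -0.6877619 ] {'fov_y': 45.75818508206792, 'cx': 322.62902696422316, 'cy': 235.14749991191474, 'rvec': array([ 1.01415841, -2.4396417 ,  1.05357657]), 'tvec': array([451.18426474, 354.19366178, 668.06330498])}
top [476.16271534  17.5898102  906.43657814] [ 0.17057911 -0.00971627 -0.98529608] {'fov_y': 57.4820133404677, 'cx': 319.1170265124399, 'cy': 234.21457183499552, 'rvec': array([ 2.11268117, -2.1578776 ,  0.19208511]), 'tvec': array([ 22.37981984, 623.48373358, 812.05589753])}
{'clock': 0.05, 'joints': array([-1.00739844e+00,  3.85544261e-01,  6.63811492e-03, -4.80829501e-04,
       -1.19400224e+00, -2.58564626e-01]), 'joint_vel': array([-0.00050294, -0.00047369,  0.00267048,  0.00102423,  0.00214325,
        0.00130857]), 'joint_efforts': array([ 3.61447610e-04, -3.93680048e+01,  1.89161164e+01,  4.20544490e+00,
       -2.34103827e-03, -1.69655245e-06]), 'position': array([ 187.40372094, -595.63585676,  230.23651105]), 'ee_rot': array([-1.51739432e-01,  9.88419941e-01,  1.05736426e-03, -2.17044165e-04]), 'contact_force': array([-0.68073483,  1.04300014,  0.35238622]), 'wrist_torque': array([ 0.00267473, -0.00125412,  0.021808  ]), 'grasp_force': 0.0, 'gripper_width': 85.57916668882143}
[[-0.954 -0.3   -0.001]
 [-0.3    0.954  0.002]
 [ 0.     0.002 -1.   ]]
{'fov_y': 58.22345053325474, 'cx': 323.2621130343952, 'cy': 238.98978243659312, 'tool_from_camera': array([[ 1.03539660e-04, -9.56598416e-01, -2.91409436e-01,
         7.44510320e+01],
       [ 9.99999991e-01,  1.23196995e-04, -4.91075070e-05,
         3.95874481e-01],
       [ 8.28769301e-05, -2.91409428e-01,  9.56598421e-01,
        -1.41808588e+02],
       [ 0.00000000e+00,  0.00000000e+00,  0.00000000e+00,
         1.00000000e+00]])}
```

View pics/top0.png

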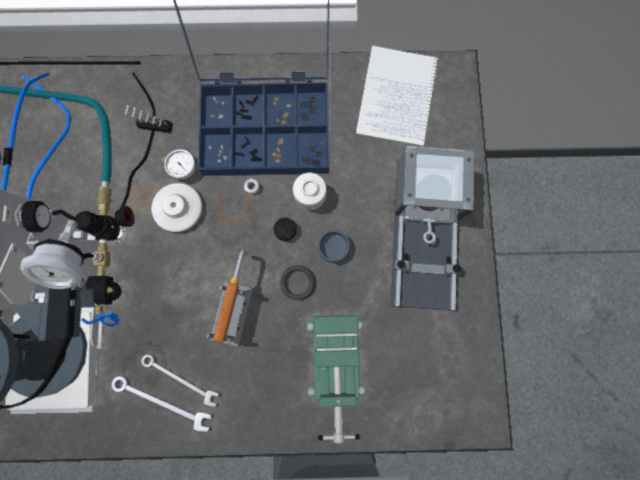

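View pics/scene0.png

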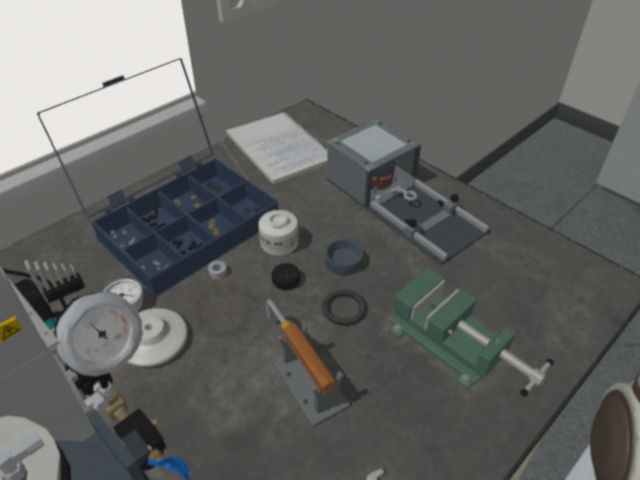

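The top view shows the orange hook handle from (218,340) to (235,282) with its shank ending near (240,252). The eye is at (430,237) and the stop thumbscrews are at (405,267) and (457,268). The track's front end is at row 308. I'll measure these next.

```bash
cat > m.py <<'E'
from h import *
for n in('top','scene'):
    im=cv2.imread(f'pics/{n}0.png'); c=cam(n)
    hsv=cv2.cvtColor(im,cv2.COLOR_BGR2HSV)
    m=cv2.inRange(hsv,(5,140,90),(20,255,255))
    k,l,st,ce=cv2.connectedComponentsWithStats(m); i=1+np.argmax(st[1:,4]); ys,xs=np.where(l==i)
    r=cv2.minAreaRect(np.c_[xs,ys].astype(np.float32)); print(n,r)
    for q in cv2.boxPoints(r): print(q.round(1),onz(c,q,74).round(1))
    print('centre',onz(c,ce[i],72).round(1))
c=cam('top')
print('shank end',onz(c,(240,252),62),'eye',onz(c,(430,237),30))
for q in[(405,267),(457,268)]: print('screw',onz(c,q,38))
for q in[(395,307),(457,309),(398,218),(459,219)]: print('rail',onz(c,q,18))
for q in[(396,211),(472,213),(406,148),(472,150)]: print('roof',onz(c,q,93))
c=cam('scene'); print('eye scene',onz(c,(410,196),30))
for nm,q,z in[('knob',(285,229),22),('cap',(334,247),26),('seal',(297,282),11)]: print(nm,onz(cam('top'),q,z))
E
python3 m.py
python3 - <<'E'
import cv2
im=cv2.imread('pics/top0.png')
a=cv2.resize(im[140:320,380:490],None,fx=3.2,fy=3.2,interpolation=3); b=cv2.resize(im[240:360,200:290],None,fx=4.5,fy=4.5,interpolation=3)
h=min(a.shape[0],b.shape[0]);cv2.imwrite('pics/crop1.png',cv2.hconcat([a[:h],b[:h]])); print(a.shape,b.shape)
E
```

```text
top ((226.2327423095703, 309.191162109375), (10.643792152404785, 64.78829193115234), 14.620874404907227)
[212.9 339.2] [427.2 210.2  74. ]
[229.3 276.5] [542.4 181.5  74. ]
[239.6 279.2] [536.9 162.   74. ]
[223.2 341.9] [421.9 191.1  74. ]
centre [477.1 187.7  72. ]
scene ((307.19683837890625, 355.307861328125), (81.1768798828125, 16.471012115478516), 55.561012268066406)
[277.5 326.5] [539.2 188.7  74. ]
[291.  317.2] [537.9 164.1  74. ]
[336.9 384.1] [417.  195.8  74. ]
[323.4 393.4] [419.8 217.6  74. ]
centre [475.6 191.8  72. ]
shank end [590.4710384  163.68039139  62.        ] eye [ 617.49599763 -216.37035955   30.        ]
screw [ 556.7628222  -160.46485361   38.        ]
screw [ 552.58250282 -264.00508136   38.        ]
rail [ 478.77416687 -140.05990402   18.        ]
rail [ 472.12811459 -264.26786849   18.        ]
rail [ 660.75061165 -155.64765637   18.        ]
rail [ 656.04353656 -282.35525796   18.        ]
roof [ 658.86313861 -137.92302455   93.        ]
roof [ 652.01631574 -282.7575513    93.        ]
roof [ 784.56240416 -164.02399249   93.        ]
roof [ 777.95443368 -293.03126844   93.        ]
eye scene [ 618.6715572  -213.90956567   30.        ]
knob [641.59657994  78.70881533  22.        ]
cap [601.60290144 -20.75710069  26.        ]
seal [533.32539892  55.95686568  11.        ]
(576, 352, 3) (540, 405, 3)
```

View pics/crop1.png

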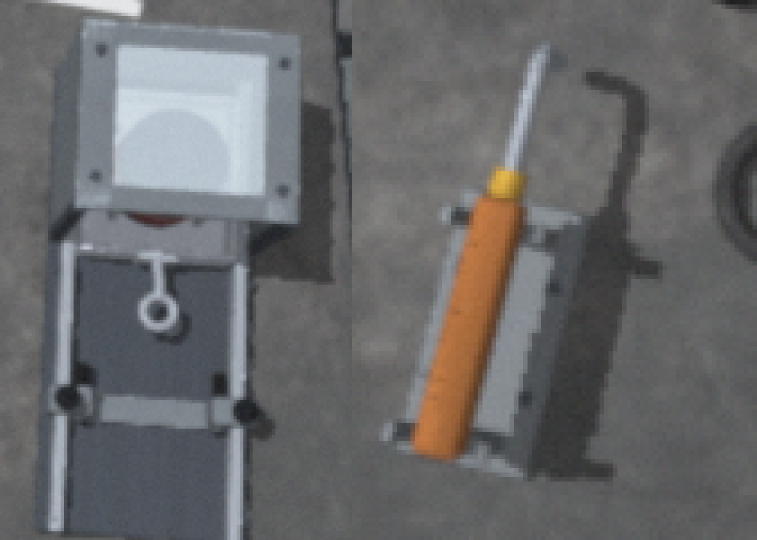

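The crop confirms the eye at (429,237) in full-picture pixels. The buffer pins stand roughly 15 mm proud of the blocks. The hook axis is at a yaw of about -14° and the track at about -5°. Next I move above the hook handle.

Request:
drive_tool --pt "-1 -260 330 30 16" --pt "-1 -260 330 30 16" --pt "-1 -260 330 30 16" --pt "-1 -260 330 30 16" --pt "-1 -260 330 30 16" --pt "-1 -260 330 30 16" --pt "-1 -260 330 30 16" --pt "-1 -385 496 40 31" --pt "-1 -385 496 40 31" --pt "-1 -385 496 40 31" --pt "-1 -385 496 40 31" --pt "-1 -450 580 50 31.5"

```text
clock: 1.3
position: [389.2, -53.7, 193.2]
ee_rot: [0.122, 0.993, 0.0, 0.0]
contact_force: [2.0, 0.3, -0.3]
gripper_width: 85.2
grasp_force: 0.0
```

```bash
cat >> h.py <<'E'
def go(x,y,z,yaw):
    "shift to put TCP at xyz with the tool's -x axis at world yaw (deg)"
    s=arm.read_state(); M=R.from_quat(s['ee_rot']).as_matrix()
    cur=np.degrees(np.arctan2(-M[1,0],-M[0,0])); d=M.T@(np.array([x,y,z])-s['position'])
    print('t',s['clock'],'pos',s['position'].round(1),'yaw',cur.round(2),'zax',M[:,2].round(3),'F',s['contact_force'].round(1),'w',round(s['gripper_width'],1),'g',round(s['grasp_force'],1))
    print('shift',d.round(1),'roll',round(-(yaw-cur),2))
E
python3 -c "
from h import *
go(476,189,180,-14)"
```

```text
t 1.3 pos [389.2 -53.7 193.2] yaw -14.04 zax [ 0.001  0.    -1.   ] F [ 2.   0.3 -0.3] w 85.2 g 0.0
shift [-25.3 256.5  13.3] roll -0.04
```

Request:
drive_tool --pt "-1 -10 100 5 0" --pt "-1 -10 100 5 0" --pt "-1 -20 200 10 0" --pt "-1 -20 200 10 0" --pt "-1 -25 250 13 0" --pt "-1 -25 256 13 0" --pt "-1 -25 256 13 0" --pt "-1 -25 256 13 0"

```text
clock: 2.1
position: [474.8, 185.7, 179.6]
ee_rot: [0.122, 0.992, -0.001, -0.001]
contact_force: [0.1, -1.2, -0.2]
gripper_width: 85.3
grasp_force: 0.0
```

```bash
cat > m2.py <<'E'
from h import *
im,c,s=shot('wrist','w1')
m=cv2.inRange(cv2.cvtColor(im,cv2.COLOR_BGR2HSV),(5,140,60),(20,255,255))
k,l,st,ce=cv2.connectedComponentsWithStats(m); i=1+np.argmax(st[1:,4]); ys,xs=np.where(l==i)
r=cv2.minAreaRect(np.c_[xs,ys].astype(np.float32)); print(r)
for q in cv2.boxPoints(r): print(q.round(1),onz(c,q,74).round(1))
go(476,189,180,-14)
E
python3 m2.py
```

```text
((334.0, 210.0), (0.0, 0.0), 0.0)
[334. 210.] [459.6 196.1  74. ]
[334. 210.] [459.6 196.1  74. ]
[334. 210.] [459.6 196.1  74. ]
[334. 210.] [459.6 196.1  74. ]
t 2.15 pos [474.9 185.3 179.9] yaw -14.1 zax [-0.001 -0.001 -1.   ] F [-0.9  0.2 -0.4] w 85.3 g 0.0
shift [-0.2  3.8 -0.1] roll -0.1
```

View pics/w1.png

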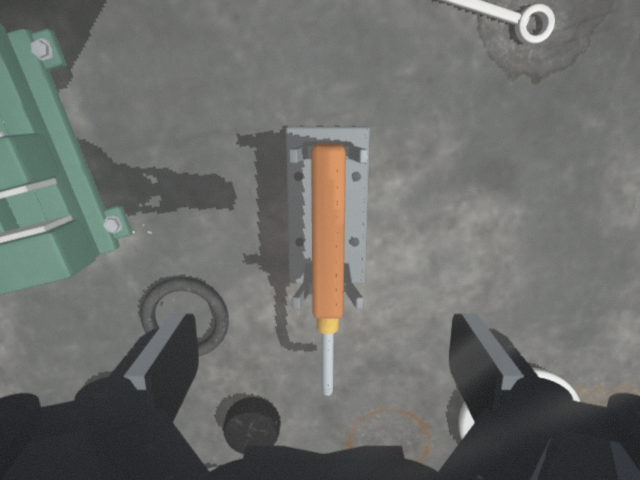

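The wrist view shows the handle spanning columns 312–346 and rows 145–318, with the shank tip at (328,393). The handle is well aligned with the tool. I'll loosen the colour mask and measure again.

```bash
sed -i "s/im,c,s=shot('wrist','w1')/im=cv2.imread('pics\/w1.png');s=arm.read_state();c=cam('wrist',s)/; s/(5,140,60),(20/(5,110,60),(17/" m2.py; cat >> m2.py <<'E'
for q in[(328,393)]: print('tip',onz(c,q,62).round(1),onz(c,q,66).round(1))
E
python3 m2.py
```

```text
((328.5, 231.0), (174.0, 33.0), 90.0)
[312. 144.] [419.9 192.8  74. ]
[345. 144.] [424.4 210.8  74. ]
[345. 318.] [529.9 185.9  74. ]
[312. 318.] [524.8 165.6  74. ]
t 2.15 pos [474.9 185.3 179.9] yaw -14.1 zax [-0.001 -0.001 -1.   ] F [-0.9  0.2 -0.4] w 85.3 g 0.0
shift [-0.2  3.8 -0.1] roll -0.1
tip [590.3 160.   62. ] [587.4 160.6  66. ]
```

Request:
drive_tool --pt "-1 1 3.5 45 0" --pt "-1 1 3.5 85 0" --pt "-1 1 3.5 115 0" --pt "-1 1 3.5 130 0" --pt "-1 1 3.5 136 0" --pt "-1 1 3.5 137 0" --pt "-1 1 3.5 137 0"

```text
clock: 2.85
position: [476.0, 190.1, 44.1]
ee_rot: [0.122, 0.992, 0.001, 0.001]
contact_force: [0.4, -0.4, 0.4]
gripper_width: 85.5
grasp_force: 0.0
```

```bash
python3 -c "
from h import *
go(474.8,188.8,43,-14)"
```

```text
t 2.85 pos [476.  190.1  44.1] yaw -14.07 zax [ 0.002  0.001 -1.   ] F [ 0.4 -0.4  0.4] w 85.5 g 0.0
shift [ 0.9 -1.5  1.1] roll -0.07
```

Request:
drive_tool --pt "0.2 0 0 0 0" --pt "0.6 0 0 0 0" --pt "1 0 0 0 0" --pt "1 0 0 0 0" --pt "1 0 0 0 0" --pt "1 0 0 0 0" --pt "1 0 0 0 0" --pt "1 0 0 0 0"

```text
clock: 3.65
position: [475.6, 190.4, 43.4]
ee_rot: [0.122, 0.993, 0.0, 0.0]
contact_force: [-1.5, -0.2, 5.1]
gripper_width: 18.7
grasp_force: 59.1
```

```bash
python3 -c "
from h import *
go(474.8,188.8,43,-14)"
```

```text
t 3.65 pos [475.6 190.4  43.4] yaw -14.02 zax [ 0.  0. -1.] F [-1.5 -0.2  5.1] w 18.7 g 59.1
shift [ 0.4 -1.7  0.4] roll -0.02
```

Request:
drive_tool --pt "1 0 0 -20 0" --pt "1 0 0 -60 0" --pt "1 0 0 -100 0" --pt "1 0 -20 -117 0" --pt "1 -10 -65 -117 -3" --pt "1 -20 -110 -117 -6" --pt "1 -25 -158 -117 -9" --pt "1 -30 -205 -117 -9" --pt "1 -35 -252 -117 -9" --pt "1 -45 -300 -117 -9" --pt "1 -50 -335 -117 -9" --pt "1 -50 -348 -117 -9"

```text
clock: 4.85
position: [438.4, -161.9, 159.1]
ee_rot: [0.046, 0.999, 0.0, -0.001]
contact_force: [-0.9, 0.5, -2.0]
gripper_width: 19.5
grasp_force: 59.0
```

Request:
drive_tool --pt "1 0 0 0 0" --pt "1 0 0 0 0"

```text
clock: 5.05
position: [439.2, -159.2, 159.5]
ee_rot: [0.044, 0.999, 0.0, -0.0]
contact_force: [0.1, -0.1, -1.0]
gripper_width: 18.8
grasp_force: 59.0
```

```bash
python3 -c "
from h import *
im,c,s=shot('wrist','w2'); go(440,-160,160,-5)
print(proj(c,(618,-215,30)))"
```

```text
t 5.1 pos [ 439.5 -158.8  159.7] yaw -5.0 zax [-0.001  0.    -1.   ] F [-0.2  0.9 -0.9] w 19.1 g 59.0
shift [-0.6 -1.2 -0.3] roll 0.0
[271.43909582 454.82942231]
```

View pics/w2.png

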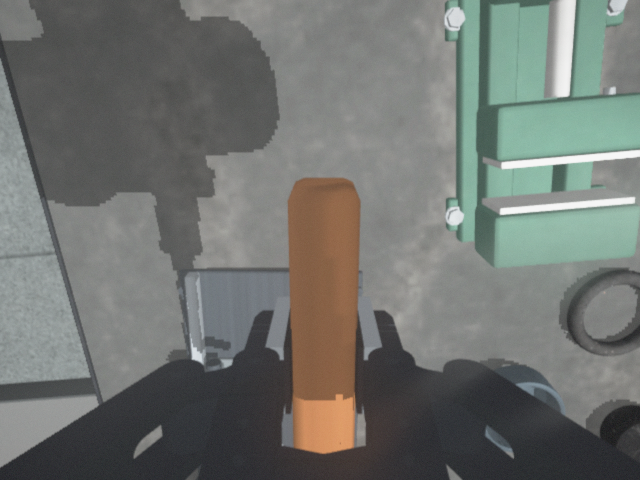

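The gripper body hides the eye, but the track's front edge at row 270 is horizontal, so the -5° yaw is right. I'll stand to the left of the eye so the wrist camera can see it.

```bash
python3 -c "
from h import *
s=arm.read_state()
for p in [(560,-110,160),(580,-120,160),(600,-110,160),(600,-100,180)]:
    t=dict(s); t['position']=np.array(p,float); c=cam('wrist',t)
    print(p,proj(c,(618,-215,30)),proj(c,(656,-282,18)),proj(c,(560,-160,26)),proj(c,(475,-200,18)))
go(600,-110,160,-5)"
```

```text
(560, -110, 160) [180.31879593 319.47985905] [106.88183544 364.26449897] [247.91156134 231.79979303] [168.27906933 104.06475799]
(580, -120, 160) [189.39788253 292.0728498 ] [113.88397628 339.77863724] [258.90937284 201.1053572 ] [178.12328067  68.60196796]
(600, -110, 160) [169.41684068 265.96055765] [ 94.10601804 316.52030175] [239.28802755 171.79863187] [155.56337994  34.65281175]
(600, -100, 180) [165.15743141 257.3178334 ] [ 94.53755885 305.56235793] [230.22438164 168.93005216] [151.80403694  41.16018026]
t 5.1 pos [ 439.5 -158.8  159.7] yaw -5.0 zax [-0.001  0.    -1.   ] F [-0.2  0.9 -0.9] w 19.1 g 59.0
shift [-155.7   62.6   -0.4] roll 0.0
```

Request:
drive_tool --pt "1 -40 16 0 0" --pt "1 -85 34 0 0" --pt "1 -125 50 0 0" --pt "1 -156 63 0 0" --pt "1 -156 63 0 0" --pt "1 -156 63 0 0"

```text
clock: 5.7
position: [600.5, -108.6, 159.0]
ee_rot: [0.043, 0.999, 0.0, -0.001]
contact_force: [-0.7, -0.1, -1.1]
gripper_width: 19.0
grasp_force: 59.0
```

```bash
python3 -c "
from h import *
im,c,s=shot('wrist','w3'); go(600,-110,160,-5)
cv2.imwrite('pics/w3c.png',cv2.resize(im[20:320,60:290],None,fx=2,fy=2,interpolation=3))"
```

```text
t 5.75 pos [ 599.8 -109.1  159.3] yaw -4.94 zax [-0.002  0.    -1.   ] F [-0.8  0.1 -1.8] w 19.2 g 59.0
shift [-0.3 -0.8 -0.7] roll 0.06
```

View pics/w3c.png

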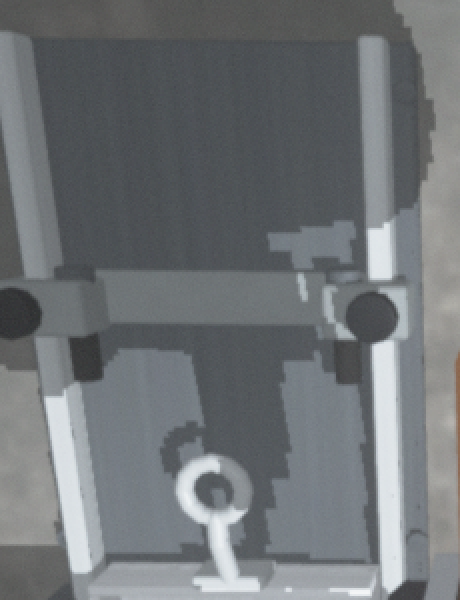

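The eye ring is centred at crop (213,490), which is (167,265) in the full picture. The pins span crop rows 338–381, and the tray's front top edge is near crop row 565.

```bash
python3 -c "
from h import *
s=arm.read_state(); c=cam('wrist',s)
f=lambda u,v,z:print((u,v,z),onz(c,(60+u/2,20+v/2),z).round(1))
f(213.5,490,30); f(175,490,30);f(252,490,30);f(213,453,30);f(213,527,30)
print('rails');f(33,40,18);f(103,570,18);f(359,40,18);f(385,570,18)
print('face');f(87,338,16);f(347,338,16);print('pinend');f(88,381,16);f(347,384,16);print('tray top front');f(95,567,26);f(370,563,26)
"
```

```text
(213.5, 490, 30) [ 616.6 -215.5   30. ]
(175, 490, 30) [ 615.5 -228.3   30. ]
(252, 490, 30) [ 617.7 -202.7   30. ]
(213, 453, 30) [ 603.8 -213.2   30. ]
(213, 527, 30) [ 629.8 -218.2   30. ]
rails
(33, 40, 18) [ 473.5 -247.1   18. ]
(103, 570, 18) [ 647.5 -266.    18. ]
(359, 40, 18) [ 482.  -149.3   18. ]
(385, 570, 18) [ 656.2 -164.8   18. ]
face
(87, 338, 16) [ 564.3 -253.1   16. ]
(347, 338, 16) [ 571.8 -166.6   16. ]
pinend
(88, 381, 16) [ 578.8 -256.2   16. ]
(347, 384, 16) [ 587.4 -168.9   16. ]
tray top front
(95, 567, 26) [ 642.7 -263.9   26. ]
(370, 563, 26) [ 649.4 -167.9   26. ]
```

Request:
drive_tool --pt "1 30 -35 0 0" --pt "1 60 -70 0 0" --pt "1 85 -98 0 0.2" --pt "1 92.5 -104 0 0.2" --pt "1 92.5 -104 30 0.2" --pt "1 92.5 -104 60 0.2" --pt "1 92.5 -104 84 0.2" --pt "1 92.5 -104 84 0.2" --pt "1 92.5 -104 84 0.2"

```text
clock: 6.65
position: [499.4, -205.8, 76.8]
ee_rot: [0.045, 0.999, -0.0, 0.0]
contact_force: [-0.3, -0.5, -0.6]
gripper_width: 19.4
grasp_force: 59.2
```

```bash
python3 -c "
from h import *
go(498.5,-204.7,75,-5.2)
a,c1,s=shot('scene','s4'); b,c2,s=shot('top','t4')
e=np.array((617,-215.5,30)); t=e+[0,0,22]
for c in(c1,c2): print(proj(c,e),proj(c,t),proj(c,t+[0,0,42]))
u=cv2.resize(a[130:230,370:460],None,fx=4.4,fy=4.4,interpolation=3); v=cv2.resize(b[200:300,385:475],None,fx=4.4,fy=4.4,interpolation=3)
cv2.imwrite('pics/c4.png',cv2.hconcat([u,v]))"
```

```text
t 6.65 pos [ 499.4 -205.8   76.8] yaw -5.18 zax [ 0.    -0.001 -1.   ] F [-0.3 -0.5 -0.6] w 19.4 g 59.2
shift [1.  1.  1.8] roll 0.02
[411.22468674 196.02572327] [412.57608647 186.88249735] [415.26636707 168.6807448 ]
[429.58895044 237.24929265] [432.41493716 235.43151683] [438.22148761 231.69653572]
```

View pics/c4.png

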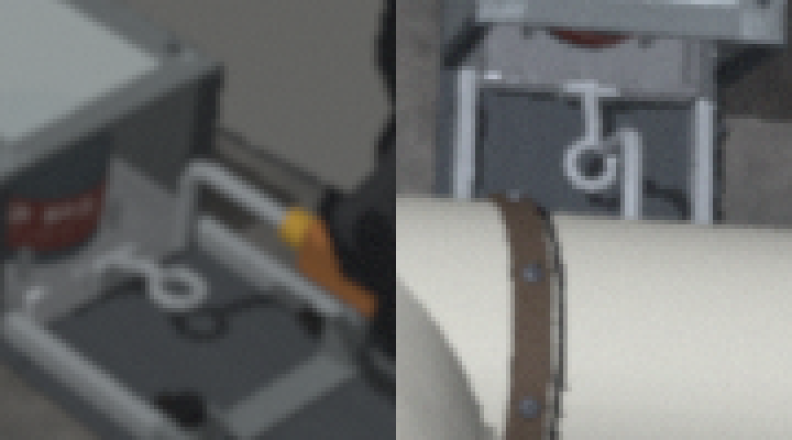

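The scene crop shows the tine standing over the ring, which is centred at (178,285). The top crop shows the shank bend at (630,133), next to the ring at (591,163). That matches my projection to within about 1 px, so the tine is above the eye. I'll lower gently in stages and watch the force.

Request:
drive_tool --pt "1 1 0.5 6 0" --pt "1 1 0.5 11 0" --pt "1 1 0.5 14 0" --pt "1 1 0.5 16 0" --pt "1 1 0.5 18 0" --pt "1 1 0.5 19.5 0" --pt "1 1 0.5 19.5 0"

```text
clock: 7.45
position: [498.1, -205.3, 56.3]
ee_rot: [0.046, 0.999, 0.0, -0.0]
contact_force: [0.2, -1.5, -1.9]
gripper_width: 18.8
grasp_force: 59.2
```

Request:
drive_tool --pt "1 0 0 1 0" --pt "1 0 0 1 0" --pt "1 0 0 2 0" --pt "1 0 0 2 0"

```text
clock: 7.85
position: [498.2, -205.3, 54.5]
ee_rot: [0.046, 0.999, 0.0, -0.0]
contact_force: [-1.0, 0.3, -1.7]
gripper_width: 19.1
grasp_force: 59.2
```

Request:
drive_tool --pt "1 0 0 1 0" --pt "1 0 0 1 0" --pt "1 0 0 2 0" --pt "1 0 0 2 0"

```text
clock: 8.25
position: [498.1, -205.3, 52.4]
ee_rot: [0.046, 0.999, 0.0, -0.0]
contact_force: [0.4, 0.5, -2.0]
gripper_width: 19.5
grasp_force: 59.2
```

Request:
drive_tool --pt "1 0 0 2 0" --pt "1 0 0 4 0" --pt "1 0 0 6 0" --pt "1 0 0 6 0"

```text
clock: 8.65
position: [498.0, -205.3, 46.1]
ee_rot: [0.046, 0.999, 0.0, -0.0]
contact_force: [-0.8, 0.2, -1.5]
gripper_width: 19.2
grasp_force: 59.2
```

Request:
drive_tool --pt "1 0 0 2 0" --pt "1 0 0 4 0" --pt "1 0 0 6 0" --pt "1 0 0 6 0"

```text
clock: 9.05
position: [498.0, -205.3, 40.2]
ee_rot: [0.046, 0.999, 0.0, -0.0]
contact_force: [-0.9, 0.3, -0.9]
gripper_width: 19.4
grasp_force: 59.2
```

```bash
python3 -c "
from h import *
go(498.5,-204.7,40,-5.2)
a,c1,s=shot('scene','s5')
cv2.imwrite('pics/c5.png',cv2.resize(a[130:230,350:480],None,fx=6,fy=6,interpolation=3))"
```

```text
t 9.05 pos [ 498.  -205.3   40.2] yaw -5.24 zax [-0.001  0.    -1.   ] F [-0.9  0.3 -0.9] w 19.4 g 59.2
shift [-0.5  0.6  0.2] roll -0.04
```

View pics/c5.png

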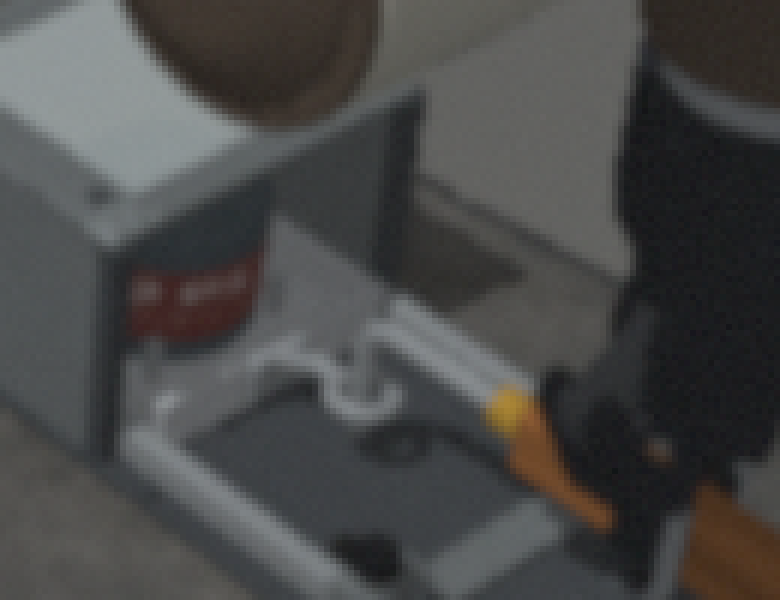

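The scene crop shows the tine going down inside the ring at (362,380), so the hook is in. Now I pull slowly along the track.

Request:
drive_tool --pt "1 1 0 0 0" --pt "1 2 0 0 0" --pt "1 3 0 0 0" --pt "1 4 0 0 0" --pt "1 6 0 0 0" --pt "1 8 0 0 0" --pt "1 10 0 0 0" --pt "1 12 0 0 0" --pt "1 14 0 0 0" --pt "1 16 0 0 0" --pt "1 18 0 0 0" --pt "1 20 0 0 0"

```text
clock: 10.3
position: [478.5, -203.5, 40.7]
ee_rot: [0.046, 0.999, -0.0, 0.0]
contact_force: [2.8, -0.5, -1.1]
gripper_width: 19.0
grasp_force: 59.1
```

Request:
drive_tool --pt "1 3 0 0 0" --pt "1 6 0 0 0" --pt "1 9 0 0 0" --pt "1 12 0 0 0" --pt "1 15 0 0 0" --pt "1 18 0 0 0" --pt "1 21 0 0 0" --pt "1 24 0 0 0" --pt "1 27 0 0 0" --pt "1 30 0 0 0" --pt "1 32 0 0 0" --pt "1 34 0 0 0"

```text
clock: 11.5
position: [444.4, -200.4, 40.6]
ee_rot: [0.046, 0.999, -0.0, 0.0]
contact_force: [3.7, -0.7, -1.3]
gripper_width: 19.0
grasp_force: 59.1
```

```bash
python3 -c "
from h import *
go(425,-199,40,-5.2)
b,c,s=shot('top','t6')
e=np.array(s['position'])+[115.5,-10.6,-10]; print(e,proj(c,e))
cv2.imwrite('pics/c6.png',cv2.resize(b[180:310,380:480],None,fx=4.4,fy=4.4,interpolation=3))"
```

```text
t 11.5 pos [ 444.4 -200.4   40.6] yaw -5.23 zax [ 0. -0. -1.] F [ 3.7 -0.7 -1.3] w 19.0 g 59.1
shift [19.4 -0.4  0.6] roll -0.03
[ 559.89504422 -211.00461172   30.60570425] [429.27476232 265.2717851 ]
```

View pics/c6.png

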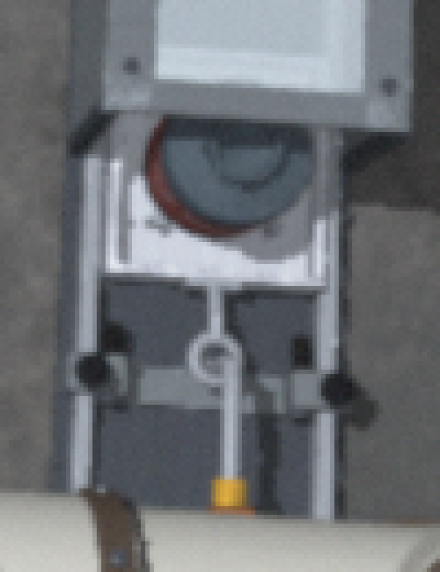

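The top crop shows the tray's front at about row 290 and the pin ends at about rows 325–335, so roughly 18 mm remain. Sliding takes about 4 N. I'll creep in from here.

Request:
drive_tool --pt "1 2 0 0 0" --pt "1 4 0 0 0" --pt "1 6 0 0 0" --pt "1 7.5 0 0 0" --pt "1 9 0 0 0" --pt "1 10 0 0 0"

```text
clock: 12.15
position: [434.4, -199.5, 40.6]
ee_rot: [0.046, 0.999, -0.0, 0.0]
contact_force: [3.1, -0.6, -1.1]
gripper_width: 19.0
grasp_force: 59.1
```

Request:
drive_tool --pt "1 0.5 0 0 0" --pt "1 1 0 0 0" --pt "1 1.5 0 0 0" --pt "1 2 0 0 0"

```text
clock: 12.55
position: [432.5, -199.3, 40.6]
ee_rot: [0.046, 0.999, -0.0, 0.0]
contact_force: [3.5, -0.8, -1.7]
gripper_width: 19.1
grasp_force: 59.1
```

Request:
drive_tool --pt "1 0.5 0 0 0" --pt "1 1 0 0 0"

```text
clock: 12.75
position: [431.5, -199.2, 40.6]
ee_rot: [0.046, 0.999, 0.0, 0.0]
contact_force: [4.1, -0.0, -0.2]
gripper_width: 19.1
grasp_force: 59.1
```

Request:
drive_tool --pt "1 0.5 0 0 0" --pt "1 1 0 0 0"

```text
clock: 12.95
position: [430.5, -199.1, 40.6]
ee_rot: [0.046, 0.999, -0.0, 0.0]
contact_force: [3.5, -0.6, -1.2]
gripper_width: 19.0
grasp_force: 59.1
```

Request:
drive_tool --pt "1 0.5 0 0 0" --pt "1 1 0 0 0"

```text
clock: 13.15
position: [429.5, -199.0, 40.6]
ee_rot: [0.046, 0.999, -0.0, 0.0]
contact_force: [3.0, -0.9, -0.0]
gripper_width: 19.0
grasp_force: 59.1
```

Request:
drive_tool --pt "1 0.5 0 0 0" --pt "1 1 0 0 0"

```text
clock: 13.35
position: [428.5, -198.9, 40.6]
ee_rot: [0.046, 0.999, 0.0, -0.0]
contact_force: [2.9, -0.3, -1.3]
gripper_width: 19.0
grasp_force: 59.1
```

Request:
drive_tool --pt "1 0.4 0 0 0" --pt "1 0.8 0 0 0"

```text
clock: 13.55
position: [427.7, -198.9, 40.6]
ee_rot: [0.046, 0.999, 0.0, -0.0]
contact_force: [3.5, -0.8, -0.6]
gripper_width: 18.9
grasp_force: 59.1
```

Request:
drive_tool --pt "1 0.4 0 0 0" --pt "1 0.8 0 0 0"

```text
clock: 13.75
position: [426.9, -198.8, 40.6]
ee_rot: [0.046, 0.999, -0.0, -0.0]
contact_force: [3.6, -0.3, -0.6]
gripper_width: 19.1
grasp_force: 59.1
```

Request:
drive_tool --pt "1 0.4 0 0 0" --pt "1 0.8 0 0 0"

```text
clock: 13.95
position: [426.1, -198.7, 40.6]
ee_rot: [0.046, 0.999, -0.0, 0.0]
contact_force: [2.9, -1.0, -0.9]
gripper_width: 19.1
grasp_force: 59.1
```

Request:
drive_tool --pt "1 0.3 0 0 0" --pt "1 0.6 0 0 0"

```text
clock: 14.15
position: [425.5, -198.7, 40.6]
ee_rot: [0.046, 0.999, -0.0, -0.0]
contact_force: [1.7, -0.4, -1.5]
gripper_width: 19.0
grasp_force: 59.1
```

Request:
drive_tool --pt "1 0.3 0 0 0" --pt "1 0.6 0 0 0"

```text
clock: 14.35
position: [424.9, -198.6, 40.6]
ee_rot: [0.046, 0.999, -0.0, -0.0]
contact_force: [3.2, 0.3, -1.3]
gripper_width: 18.9
grasp_force: 59.1
```

Request:
drive_tool --pt "1 0.3 0 0 0" --pt "1 0.6 0 0 0"

```text
clock: 14.55
position: [424.4, -198.5, 40.6]
ee_rot: [0.046, 0.999, -0.0, 0.0]
contact_force: [3.2, -1.4, -1.1]
gripper_width: 19.1
grasp_force: 59.1
```

Request:
drive_tool --pt "1 0.3 0 0 0" --pt "1 0.6 0 0 0"

```text
clock: 14.75
position: [423.7, -198.5, 40.6]
ee_rot: [0.046, 0.999, 0.0, 0.0]
contact_force: [3.8, -0.3, -0.2]
gripper_width: 19.0
grasp_force: 59.1
```

Request:
drive_tool --pt "1 0.3 0 0 0" --pt "1 0.6 0 0 0"

```text
clock: 14.95
position: [423.2, -198.4, 40.6]
ee_rot: [0.046, 0.999, 0.0, 0.0]
contact_force: [4.0, 0.2, -1.3]
gripper_width: 19.4
grasp_force: 59.1
```

Request:
drive_tool --pt "1 0.3 0 0 0" --pt "1 0.6 0 0 0"

```text
clock: 15.15
position: [422.5, -198.4, 40.5]
ee_rot: [0.046, 0.999, 0.0, -0.0]
contact_force: [4.3, 0.0, -0.4]
gripper_width: 19.3
grasp_force: 59.1
```

Request:
drive_tool --pt "1 0.3 0 0 0" --pt "1 0.6 0 0 0"

```text
clock: 15.35
position: [421.9, -198.3, 40.6]
ee_rot: [0.046, 0.999, 0.0, 0.0]
contact_force: [4.1, -1.0, -1.7]
gripper_width: 19.0
grasp_force: 59.1
```

Request:
drive_tool --pt "1 0.3 0 0 0" --pt "1 0.5 0 0 0"

```text
clock: 15.55
position: [421.8, -198.3, 40.6]
ee_rot: [0.046, 0.999, -0.0, 0.0]
contact_force: [4.7, -0.4, -1.3]
gripper_width: 19.1
grasp_force: 59.1
```

Request:
drive_tool --pt "1 0 0 0 0" --pt "1 0 0 0 0"

```text
clock: 15.75
position: [421.8, -198.3, 40.6]
ee_rot: [0.046, 0.999, -0.0, 0.0]
contact_force: [4.4, -0.4, -2.0]
gripper_width: 19.0
grasp_force: 59.1
```

Request:
drive_tool --pt "1 0.4 0 0 0" --pt "1 0.4 0 0 0"

```text
clock: 15.95
position: [421.7, -198.3, 40.7]
ee_rot: [0.046, 0.999, -0.0, 0.001]
contact_force: [5.2, -0.6, -1.5]
gripper_width: 19.1
grasp_force: 59.0
```

The tray has met the stop: the TCP no longer follows the command, and the force rises about 2 N per mm. I'll build up the pull.

Request:
drive_tool --pt "1 0.5 0 0 0" --pt "1 1 0 0 0" --pt "1 1 0 0 0"

```text
clock: 16.25
position: [421.6, -198.3, 40.8]
ee_rot: [0.046, 0.999, -0.0, 0.002]
contact_force: [6.9, -1.9, -3.0]
gripper_width: 18.9
grasp_force: 58.8
```

Request:
drive_tool --pt "1 0.5 0 0 0" --pt "1 1 0 0 0" --pt "1 1 0 0 0"

```text
clock: 16.55
position: [421.6, -198.3, 40.9]
ee_rot: [0.045, 0.999, -0.0, 0.002]
contact_force: [8.1, -1.2, -4.7]
gripper_width: 19.5
grasp_force: 58.7
```

Request:
drive_tool --pt "1 0.5 0 0 0" --pt "1 1 0 0 0" --pt "1 1 0 0 0"

```text
clock: 16.85
position: [421.5, -198.3, 41.0]
ee_rot: [0.045, 0.999, -0.0, 0.003]
contact_force: [10.4, -1.1, -5.9]
gripper_width: 19.1
grasp_force: 58.7
```

Request:
drive_tool --pt "1 0.5 0 0 0" --pt "1 0.7 0 0 0" --pt "1 0.7 0 0 0"

```text
clock: 17.15
position: [421.5, -198.3, 41.1]
ee_rot: [0.045, 0.999, -0.0, 0.004]
contact_force: [11.8, -1.5, -7.5]
gripper_width: 18.9
grasp_force: 58.7
```

Request:
drive_tool --pt "1 0.3 0 0 0" --pt "1 0.3 0 0 0" --pt "1 0.3 0 0 0" --pt "1 0.3 0 0 0" --pt "1 0.3 0 0 0" --pt "1 0.3 0 0 0" --pt "1 0.3 0 0 0" --pt "1 0.3 0 0 0"

```text
clock: 17.95
position: [421.5, -198.3, 41.1]
ee_rot: [0.045, 0.999, -0.001, 0.004]
contact_force: [12.5, -2.3, -7.6]
gripper_width: 19.3
grasp_force: 58.7
```

```bash
python3 -c "
from h import *
go(425,-199,40,-5.2); s=arm.read_state(); print(s['wrist_torque'])"
```

```text
t 17.95 pos [ 421.5 -198.3   41.1] yaw -5.17 zax [ 0.008 -0.001 -1.   ] F [12.5 -2.3 -7.6] w 19.3 g 58.7
shift [-3.6 -0.4  1.1] roll 0.03
[-0.59137393 -2.95142968 -0.1143779 ]
```

Request:
drive_tool --pt "1 -1 0 0 0" --pt "1 -2 0 0 0" --pt "1 -3 0 0 0" --pt "1 -4 0 0 0" --pt "1 -5 0 0 0" --pt "1 -6 0 0 0" --pt "1 -6 0 0 0"

```text
clock: 18.65
position: [421.9, -198.3, 40.2]
ee_rot: [0.046, 0.999, 0.0, -0.001]
contact_force: [2.3, 0.3, -1.6]
gripper_width: 19.0
grasp_force: 59.7
```

```bash
python3 -c "
from h import *
go(424.8,-198.6,40.6,-5.2)"
```

```text
t 18.65 pos [ 421.9 -198.3   40.2] yaw -5.26 zax [-0.002  0.    -1.   ] F [ 2.3  0.3 -1.6] w 19.0 g 59.7
shift [-2.9 -0.1 -0.4] roll -0.06
```

Request:
drive_tool --pt "1 -1 0 0 0" --pt "1 -2 0 0 0" --pt "1 -2 0 0 0"

```text
clock: 18.95
position: [423.7, -198.5, 40.1]
ee_rot: [0.046, 0.999, 0.0, -0.002]
contact_force: [-0.2, -0.3, -1.3]
gripper_width: 19.3
grasp_force: 59.6
```

Request:
drive_tool --pt "1 -1 0 0 0" --pt "1 -1 0 0 0"

```text
clock: 19.15
position: [425.7, -198.7, 40.4]
ee_rot: [0.046, 0.999, 0.0, -0.0]
contact_force: [-0.0, 0.7, -1.0]
gripper_width: 19.1
grasp_force: 59.6
```

Request:
drive_tool --pt "1 -1 0 0 0" --pt "1 -1 0 0 0"

```text
clock: 19.35
position: [427.1, -198.8, 40.6]
ee_rot: [0.046, 0.999, -0.0, -0.0]
contact_force: [-0.0, -0.6, -1.2]
gripper_width: 19.3
grasp_force: 59.6
```

Request:
drive_tool --pt "1 2 0 0 0" --pt "1 2 0 0 0" --pt "1 2 0 -3 0" --pt "1 2 0 -6 0" --pt "1 2 0 -6 0"

```text
clock: 19.85
position: [425.5, -198.7, 47.2]
ee_rot: [0.046, 0.999, -0.0, 0.001]
contact_force: [0.4, 0.5, -0.8]
gripper_width: 19.2
grasp_force: 59.5
```

Request:
drive_tool --pt "1 0 0 -3 0" --pt "1 0 0 -6 0" --pt "1 0 0 -9 0" --pt "1 0 0 -9 0"

```text
clock: 20.25
position: [425.4, -198.7, 56.1]
ee_rot: [0.046, 0.999, -0.0, 0.001]
contact_force: [-0.3, -0.9, -2.3]
gripper_width: 19.0
grasp_force: 59.5
```

Request:
drive_tool --pt "1 0 0 -3 0" --pt "1 0 0 -6 0" --pt "1 0 0 -10 0" --pt "1 0 0 -15 0" --pt "1 0 0 -20 0" --pt "1 0 0 -25 0" --pt "1 0 0 -30 0" --pt "1 0 0 -30 0"

```text
clock: 21.05
position: [425.6, -198.7, 86.4]
ee_rot: [0.046, 0.999, -0.0, 0.001]
contact_force: [0.1, 1.2, -1.7]
gripper_width: 19.1
grasp_force: 59.5
```

```bash
python3 -c "
from h import *
go(425,-199,170,-5.2)
a,c,s=shot('scene','s7'); b,c2,s=shot('top','t7')
u=cv2.resize(a[130:260,370:500],None,fx=3,fy=3,interpolation=3); v=cv2.resize(b[180:310,380:510],None,fx=3,fy=3,interpolation=3)
cv2.imwrite('pics/c7.png',cv2.hconcat([u,v]))"
```

```text
t 21.05 pos [ 425.6 -198.7   86.4] yaw -5.23 zax [ 0.002 -0.    -1.   ] F [ 0.1  1.2 -1.7] w 19.1 g 59.5
shift [  0.4  -0.3 -83.6] roll -0.03
```

View pics/c7.png

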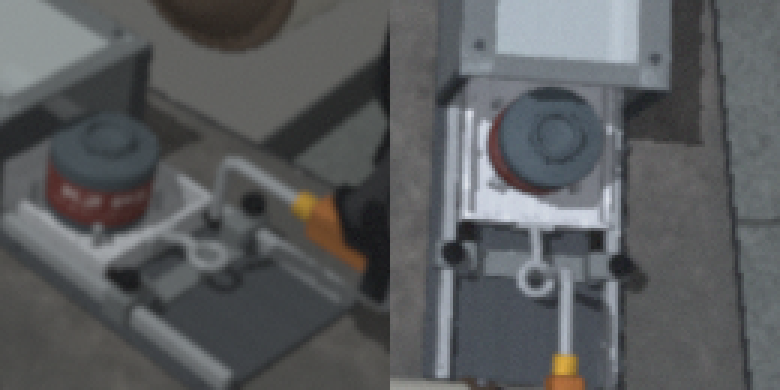

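The final crops show the tray against the buffer pins with the canister upright on it. The hook is clear above the ring. Now I bring the hook back over its rest.

Request:
drive_tool --pt "1 0 0 -40 0" --pt "1 0 20 -74 0" --pt "1 -2 60 -74 2" --pt "1 -4 105 -74 4" --pt "1 -6 150 -74 6" --pt "1 -8 195 -74 8" --pt "1 -10 240 -74 8.8" --pt "1 -11 285 -74 8.8" --pt "1 -12 325 -74 8.8" --pt "1 -13 360 -74 8.8" --pt "1 -14 382 -74 8.8" --pt "1 -14.5 392 -74 8.8"

```text
clock: 22.35
position: [475.2, 192.3, 159.0]
ee_rot: [0.121, 0.993, -0.0, -0.0]
contact_force: [-0.8, -0.4, -1.0]
gripper_width: 19.1
grasp_force: 59.5
```

Request:
drive_tool --pt "1 0 0 0 0" --pt "1 0 0 0 0" --pt "1 0 0 0 0"

```text
clock: 22.65
position: [474.9, 189.2, 159.4]
ee_rot: [0.123, 0.992, -0.0, -0.0]
contact_force: [0.1, -0.3, -2.1]
gripper_width: 18.9
grasp_force: 59.5
```

```bash
python3 -c "
from h import *
go(475.6,190.4,43.4,-14.02)"
```

```text
t 22.65 pos [474.9 189.2 159.4] yaw -14.12 zax [-0.001 -0.    -1.   ] F [ 0.1 -0.3 -2.1] w 18.9 g 59.5
shift [ -0.4   1.4 116. ] roll -0.1
```

Request:
drive_tool --pt "1 0 1 40 0" --pt "1 0 1 70 0" --pt "1 0 1 86 0" --pt "1 0 1 88 0" --pt "1 0 1 88 0" --pt "1 0 1 88 0"

```text
clock: 23.25
position: [476.4, 191.6, 72.8]
ee_rot: [0.122, 0.992, 0.001, 0.001]
contact_force: [0.7, 0.7, -1.3]
gripper_width: 19.3
grasp_force: 59.6
```

```bash
python3 -c "
from h import *
go(475.6,190.4,43.4,-14.02)"
```

```text
t 23.25 pos [476.4 191.6  72.8] yaw -14.05 zax [ 0.002  0.001 -1.   ] F [ 0.7  0.7 -1.3] w 19.3 g 59.6
shift [ 0.5 -1.4 29.4] roll -0.03
```

Request:
drive_tool --pt "1 0 -1 5 0" --pt "1 0 -1 10 0" --pt "1 0 -1 15 0" --pt "1 0 -1 19 0" --pt "1 0 -1 22 0" --pt "1 0 -1 24 0" --pt "1 0 -1 26 0" --pt "1 0 -1 26 0"

```text
clock: 24.05
position: [475.1, 190.3, 45.3]
ee_rot: [0.122, 0.993, -0.0, -0.0]
contact_force: [-0.4, 0.5, -1.9]
gripper_width: 19.4
grasp_force: 59.6
```

```bash
python3 -c "
from h import *
go(475.6,190.4,43.4,-14.02)"
```

```text
t 24.05 pos [475.1 190.3  45.3] yaw -14.04 zax [-0. -0. -1.] F [-0.4  0.5 -1.9] w 19.4 g 59.6
shift [-0.4  0.2  1.9] roll -0.02
```

Request:
drive_tool --pt "1 0 0 1 0" --pt "1 0 0 1.6 0" --pt "1 0 0 1.6 0"

```text
clock: 24.35
position: [475.3, 190.4, 44.0]
ee_rot: [0.122, 0.993, 0.0, 0.0]
contact_force: [0.3, -0.9, -1.9]
gripper_width: 19.4
grasp_force: 59.6
```

Request:
drive_tool --pt "0.6 0 0 0 0" --pt "0.2 0 0 0 0" --pt "-0.4 0 0 0 0" --pt "-1 0 0 0 0" --pt "-1 0 0 0 0" --pt "-1 0 0 0 0" --pt "-1 0 0 0 0" --pt "-1 0 0 0 0"

```text
clock: 25.15
position: [475.3, 190.4, 44.0]
ee_rot: [0.122, 0.993, -0.0, -0.0]
contact_force: [-0.2, 0.2, 0.9]
gripper_width: 85.3
grasp_force: 0.0
```

Request:
drive_tool --pt "-1 0 0 -10 0" --pt "-1 0 0 -30 0" --pt "-1 0 0 -60 0" --pt "-1 0 0 -90 0" --pt "-1 0 0 -120 0" --pt "-1 0 0 -136 0" --pt "-1 0 0 -136 0" --pt "-1 0 0 -136 0"

```text
clock: 25.95
position: [475.0, 190.3, 180.3]
ee_rot: [0.122, 0.992, 0.0, 0.0]
contact_force: [0.1, -0.3, 0.1]
gripper_width: 85.2
grasp_force: 0.0
```

```bash
sed -i "s/im=cv2.imread('pics\/w1.png');s=arm.read_state();c=cam('wrist',s)/im,c,s=shot('wrist','w8')/" m2.py; python3 m2.py; python3 -c "
import cv2,numpy as np
a=cv2.imread('pics/top0.png').astype(int); from h import *
b,c,s=shot('top','t8'); d=np.abs(a-b).max(2)
for n,(u,v) in dict(knob=(285,229),cap=(334,247),seal=(297,282),washer=(252,186),spare=(310,191),hook=(226,309),tip=(240,255)).items(): print(n,(d[v-22:v+22,u-22:u+22]>50).sum())"
```

```text
((323.5, 232.0), (174.0, 33.0), 90.0)
[307. 145.] [420.  194.9  74. ]
[340. 145.] [424.5 213.   74. ]
[340. 319.] [530.3 187.8  74. ]
[307. 319.] [525.2 167.4  74. ]
t 26.0 pos [474.6 190.1 179.4] yaw -14.05 zax [-0.001 -0.    -1.   ] F [ 0.2 -0.6 -0.8] w 85.2 g 0.0
shift [-1.6 -0.7 -0.6] roll -0.05
tip [590.9 165.1  62. ] [588.  165.8  66. ]
knob 0
cap 0
seal 0
washer 0
spare 0
hook 896
tip 17
```

The hook lies back where it was, within about 2 mm of its start position and with the same apparent size. The bystanders have not moved.

```bash
python3 -c "
from bench import arm
print(arm.job_done())"
```

```text
the job is handed in; nothing more can be done
None
```

I've handed the job in: I drew the tray to the stop with the canister upright, pulled it there at about 12–13 N at the wrist (I estimate 9–12 N on the stop) for about 0.8 s, then unhooked it and laid the hook back in its saddles; hand-in returned no verdict.

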